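Stamp the tab of the square-well specimen carrier

TASK

Pick up the spring-loaded hand stamp from its black pad between the two brown bottles and mark the flat blank tab of the one specimen carrier with a square well: set the oblong die down wholly on the tab with its sides parallel to the tab's, and press gently and squarely until the spring has given more than half its travel, without bearing hard against its stop. Hold it still there for about a second, then lift straight off without sliding and without shifting the carrier. Stand the stamp upright on its black pad again and let go, bumping nothing and leaving everything else where it is.

Things in the scene. Friction and masses are not known exactly. Their poses are not given: they have to be found in the camera images.
- stamp: Spring-loaded hand stamp, loose, about 220 g, standing upright on its die on the pad. Origin on its axis at the underside of the die when the spring is relaxed; z up along the axis. From the bottom: dark steel oblong die 22 (x) x 32 (y) x 10 mm; bare plunger stem 12 mm thick; steel collar 34 mm in diameter from 24 to 52 mm up; black round handle 26 mm in diameter from 52 to 110 mm up; cap 30 mm wide from 110 to 120 mm (its top). The long sides of the die run along y.
- stamp_grip (a point): Point on the stamp's axis in its round handle, 85 mm above its underside: the place to grip it (26 mm diameter, any yaw). Same axes as the stamp.
- die_face (a point): Centre of the underside of the stamp's die. Same axes as the stamp; the 22 mm side lies along x, the 32 mm side along y.
- die: The stamp's steel die, 22 x 32 x 10 mm, origin at the centre of its underside. It slides up towards the handle as the stamp is pressed.
- plunger (a joint): How far the stamp's spring is pressed in, m: 0 relaxed, 0.010 at its hard stop. Spring force about 3 N at 0 plus 1 N per mm, so 8 N at 5 mm and 13 N at the stop.
- carrier_square: Aluminium specimen carrier, loose, about 120 g, 80 (x) x 44 (y) mm, lying on the green mat; the one whose well is square. Origin at the centre of its underside, z up. Its -x end is the flat blank tab; its +x part carries the square well (40 mm wide, walls 4 mm thick, top 16 mm up, a small pale block inside).
- tab (a point): Centre of the top face of the flat tab of the square-well carrier: 34 (x) x 44 (y) mm, 8 mm above the carrier's underside and level. Same axes as the carrier. The die's 32 mm side goes along the tab's 44 mm side, either way round.
- carrier_round1: Aluminium carrier of the same size and tab, with a round well (40 mm in diameter). Not to be touched. Origin at the centre of its underside.
- carrier_round2: Another carrier with a round well, as carrier_round1. Not to be touched.
- caddy: Fixed white caddy, 100 (x) x 165 (y) x 12 mm, origin at the centre of its underside. It holds two brown bottles with black caps at y = -52 and +52 mm (42 mm in diameter up to 74 mm above the table, narrower above, cap 27 mm in diameter, top 112 mm above the table). The stamp's pad lies between them.
- pad (a point): Centre of the top of the stamp's black rubber pad on the caddy, 56 (x) x 46 (y) mm, 15 mm above the table. Same axes as the caddy.
- mat: Fixed green cutting mat, 205 (x) x 290 (y) x 3 mm, origin at the centre of its underside; the carriers and two jars stand on it.
- jar1: Loose lidded glass jar, 56 mm in diameter, 100 mm tall, standing on the mat. Origin at the centre of its underside.
- jar2: Another such jar.
- tall_bottle: Loose white bottle, 68 mm in diameter, 190 mm tall with cap, standing between the caddy and the mat. Origin at the centre of its underside.
Things that resemble listed ones, but are neither listed nor needed, are in the scene too. What is meant by the stamp is not yellow, and is the smaller of those in its own colour. Leave any orange look-alike of the carrier_square alone.

How it is judged (in metres and radians):
On the way, in this order (a step that is already met when the one before it is completed fails the run):
1. the stamp is lifted clear of its pad (z of die_face in the frame of pad above 0.04 m and contact force between stamp and caddy below 0.1 N), for 0.1 s.
2. stamp pressed on the tab for 0.5 s: die within 6 mm of the tab's centre along each side, parallel to 0.14 rad, upright to 0.09 rad, spring in more than 5 mm, still (x of die_face in the frame of tab between -0.006 and 0.006 m and y of die_face in the frame of tab between -0.006 and 0.006 m and angle between the y axis of die and the y axis of tab, either way round below 0.14 rad and angle between stamp's own z axis and vertical below 0.09 rad and value of joint plunger above 0.005 m and contact force between stamp and carrier_square above 4 N and linear speed of die below 0.012 m/s), for 0.5 s.
3. the stamp is lifted off, at least 40 mm above the tab (z of die_face in the frame of tab above 0.04 m and contact force between stamp and carrier_square below 0.1 N), for 0.1 s.
At the end, for the whole second after the job is handed in: The stamp stands upright (0.08 rad), at rest, released, spring relaxed, on its pad, die within 12 mm of the pad's centre; moved from their starts: square-well carrier under 5 mm, round-well carriers 6 mm, jars 12 mm, tall bottle 15 mm (horizontal distance between die_face and pad below 0.012 m and z of die_face in the frame of pad between -0.004 and 0.004 m and angle between stamp's own z axis and vertical below 0.08 rad and linear speed of stamp below 0.02 m/s and value of joint plunger below 0.003 m and contact force between the fingers and stamp below 0.1 N and contact force between stamp and caddy above 0.5 N and distance of carrier_square from where it was at the start of the episode below 0.005 m and distance of each of carrier_round1, carrier_round2 from where it was at the start of the episode below 0.006 m and distance of each of jar1, jar2 from where it was at the start of the episode below 0.012 m and distance of tall_bottle from where it was at the start of the episode below 0.015 m); the robot touches nothing.
It fails at once if the stamp bears on the carrier with more than 22 N (contact force between stamp and carrier_square above 22 N).
It fails at once if the stamp touches the square-well carrier over 8 mm off the tab's centre along a side, or presses askew (tilted over 0.14 rad or turned over 0.2 rad) ((contact force between stamp and carrier_square above 1 N and not (x of die_face in the frame of tab between -0.008 and 0.008 m and y of die_face in the frame of tab between -0.008 and 0.008 m)) or (contact force between stamp and carrier_square above 3 N and value of joint plunger above 0.0015 m and (angle between stamp's own z axis and vertical above 0.14 rad or angle between the y axis of die and the y axis of tab, either way round above 0.2 rad))).
It fails at once if the die slides while pressed on the tab (over 18 mm/s), or the square-well carrier is shifted over 5 mm ((contact force between stamp and carrier_square above 3 N and value of joint plunger above 0.002 m and linear speed of die above 0.018 m/s) or distance of carrier_square from where it was at the start of the episode above 0.005 m).
It fails at once if the stamp touches a round-well carrier, or a bystander is tipped or shifted (carrier 6 mm, jar 12 mm, tall bottle 15 mm) ((contact force between stamp and carrier_round1 above 0.5 N or contact force between stamp and carrier_round2 above 0.5 N or distance of any of carrier_round1, carrier_round2 from where it was at the start of the episode above 0.006 m) or (distance of any of jar1, jar2 from where it was at the start of the episode above 0.012 m or distance of tall_bottle from where it was at the start of the episode above 0.015 m or angle between any of jar1, jar2, tall_bottle's own z axis and vertical above 0.25 rad)).
It fails at once if the gripper or arm bumps the caddy or its bottles (over 8 N) (contact force between any of the fingers, the arm and caddy above 8 N).
It also fails if it takes over 64 s, if anything falls off the work surface, if the arm or the gripper's body presses on something with over 40 N, if the wrist force passes 120 N, or if a joint passes its speed limit or range.

ROBOT

A 6-joint arm with a two-finger parallel gripper is mounted at the origin on the work surface. World frame = base frame: x ahead of the robot, y to its left, z up, the work surface at z = 0. Lengths are in mm, angles in rad, forces in N, time in s.
With the tool pointing down it reaches from about 350 to 800 mm from the base axis. Payload 7.3 kg.
Tool frame: the origin (TCP) lies on the mounting face of the last link; the fingertips stand 173 mm ahead of it and the grasp point (between the pads) lies 155 mm ahead of it; z points along the fingers, y is the line along which they close (so a half turn about z gives the same grasp; the last joint's range is limited). The gripper opens to 85 mm and grips with 20 to 120 N. Pads are 22 mm wide; open, the fingers measure 114 mm over their backs; the gripper's body (76 mm by 85 mm) begins 54 mm behind the grasp point. The pads swing forward as they close: fully open they stand 13 mm farther back than shut.
Start: joints at [-1.328, 0.342, 1.524, -0, 1.275, -0.146], TCP at [199.036, -485.811, 404.722] pointing down, gripper open.
Joint ranges: [-2.53, 2.53], [-0.77, 2.02], [0.04, 2.7], [-1, 4.14], [0.28, 2.66], [-3.11, 3.11]. Speed limits (rad/s): [2.57, 2.57, 3.14, 3.14, 3.14, 3.14].

INTERFACE

Orientations are given as a unit quaternion [x, y, z, w].
In Python, from rig import robot, fingers, planner, cams, workorder, telemetry gives the robot as it stands. Calls block until the motion is done:
- robot.move_to(position, orientation): joint-space move of the TCP to a pose.
- robot.move_linear(position, attitude=None, speed=150): straight line of the TCP; attitude=None keeps the orientation; speed is the mean speed in mm/s.
- robot.move_joints(angles): joint-space move.
- fingers.grip(opening, grasp_force=None): finger opening in mm; grasp_force is the grip in N (None keeps the last); returns when the fingers have stopped.
- robot.sleep(seconds).
- planner.solve_ik(position, orientation): joint angles nearest the present ones, or None.
- cams.capture(name): name is "scene" or "top"; returns the picture (400x640x3 uint8, red, green, blue); there is no depth.
- cams.camera_model(name): a dict with "fovy" (degrees; the focal length in pixels is half the picture's height over the tangent of half this angle, whatever the lens; pixels are square), "cx", "cy" (the principal point, pixels), "R" (3x3) and "t" (3): a world point X has camera coordinates R X + t. Camera axes: x right, y down, z forward; pixel columns grow to the right and rows downward; lengths in mm; the calibration is good to about 2 mm. A picture is of the moment at which its call begins. camera_model takes no time and is no camera call.
A pose or a line that the arm cannot do raises robot.MotionError and nothing moves.
- workorder.close_job(): hands the job in; it is judged then, once.
Readings, each from a call of its own:
- telemetry.get_time_s(): time.
- telemetry.get_joint_positions(): joint angles.
- telemetry.get_joint_velocities(): joint speeds.
- telemetry.get_effort(): joint torques, N m.
- telemetry.get_tcp_pos(): TCP position.
- telemetry.get_tcp_rot(): TCP orientation.
- telemetry.get_contact_force(): force on the tool from outside, world axes, zero at the start.
- telemetry.get_torque(): the same for the moment, N m.
- telemetry.get_width(): finger opening in mm.
- telemetry.get_grip_force(): force on a finger pad.
Only numpy, scipy, OpenCV 4.12 (cv2) and the standard library are available. Lean on these libraries where they do the work, as an engineer would, in place of code of your own. Each camera call takes 0.05 s, during which the arm holds its last target. There are 200 camera calls.

## Working session

There is one attempt and no reset: what is moved stays moved. The work goes in short steps, each a Python script; the robot and the scene stay as the last script left them, time stands still between calls to the robot, and variables do not carry over. Pictures are saved under pics/ and viewed, at most 10 in all, crops included, and the job is handed in when it is done.

```bash
ls; mkdir -p pics; python3 - <<'E'
from rig import robot,fingers,planner,cams,workorder,telemetry
import cv2,numpy as np
np.set_printoptions(precision=4,suppress=True)
for n in("scene","top"):
    im=cams.capture(n); cv2.imwrite(f"pics/{n}0.png",im[:,:,::-1]); m=cams.camera_model(n); print(n,m)
    R=np.array(m["R"]);print(-R.T@np.array(m["t"]))
print(telemetry.get_time_s(),telemetry.get_tcp_pos(),telemetry.get_tcp_rot())
E
```

```text
pics
scene {'fovy': 56.87446310451768, 'cx': 326.2864514732602, 'cy': 203.32647656119772, 'R': array([[-0.3866,  0.9222, -0.0089],
       [ 0.7619,  0.314 , -0.5666],
       [-0.5197, -0.2258, -0.824 ]]), 't': array([ 153.4606, -304.2259, 1185.8431])}
[907.3802 221.7621 806.108 ]
top {'fovy': 47.291175682359246, 'cx': 312.28707036754315, 'cy': 197.20787894895628, 'R': array([[ 0.0242, -0.9997, -0.0072],
       [-0.998 , -0.0238, -0.0585],
       [ 0.0584,  0.0086, -0.9983]]), 't': array([   7.2335,  454.0548, 1413.9607])}
[ 370.4595    5.9015 1438.1335]
0.1 [ 199.0274 -485.6965  404.1044] [ 0.9812  0.1932 -0.     -0.0007]
```

View pics/scene0.png

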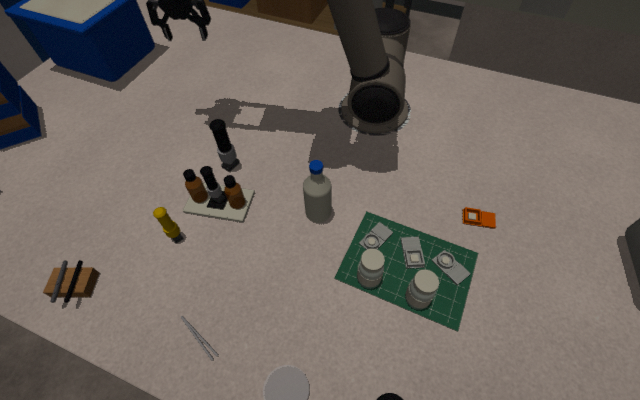

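View pics/top0.png

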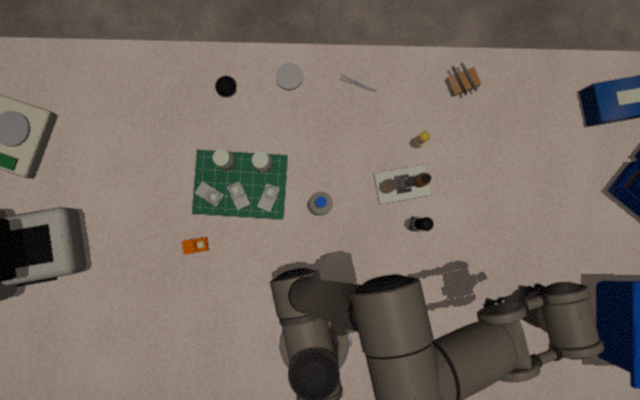

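The scene view shows a black stamp between the two brown bottles at (212,187), a larger black look-alike at (224,145) and a yellow one at (168,225). There are three grey carriers at (376,236), (413,252) and (451,265), and an orange one at (479,217). I'll check the likely ones enlarged.

```bash
python3 - <<'E'
import cv2,numpy as np
s=cv2.imread("pics/scene0.png");t=cv2.imread("pics/top0.png")
def c(im,x,y,w,h,k,W,H):
    return cv2.resize(im[y:y+h,x:x+w],(W,H),interpolation=cv2.INTER_CUBIC)
a=np.hstack([c(s,335,210,145,115,0,400,317),c(s,150,110,125,100,0,400,317)])
b=np.hstack([c(t,188,145,105,78,0,400,283),c(t,365,125,105,78,0,400,283)])
o=np.vstack([a,b]);o=np.clip(o.astype(float)*1.5,0,255).astype(np.uint8)
cv2.imwrite("pics/crop1.png",o)
E
```

```text
(no output)
```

View pics/crop1.png

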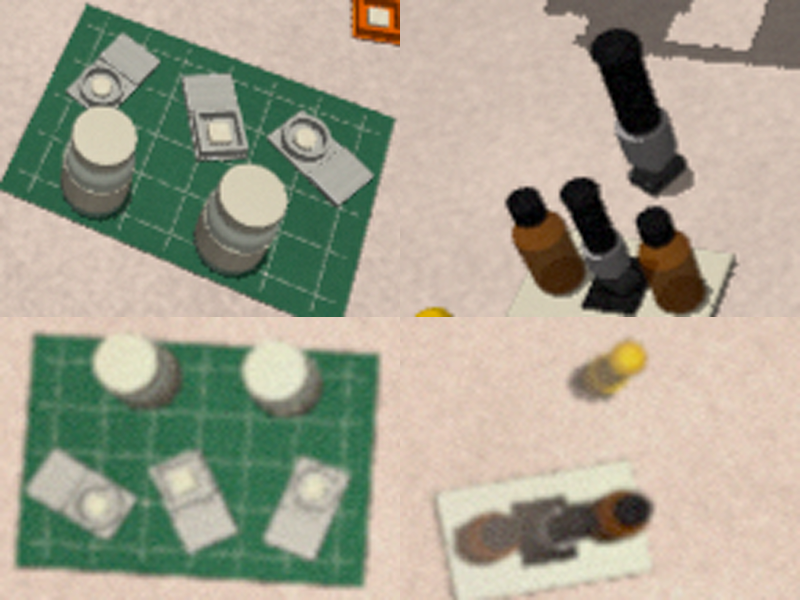

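The lower-right carrier of the left-hand crop is round, and so is the left one. The middle carrier, scene (413,252) and top (238,195), is the only grey one with a square well; orange is excluded. Scene (212,187) is the smaller of the two black stamps, and it stands between the bottles. Next I'll measure both.

```bash
cat >h.py <<'E'
import cv2,numpy as np
from rig import cams
np.set_printoptions(precision=2,suppress=True)
class C:
    def __init__(s,n):
        m=cams.camera_model(n);s.R=np.array(m["R"]);s.t=np.array(m["t"]);s.f=200/np.tan(np.radians(m["fovy"])/2);s.c=np.array([m["cx"],m["cy"]]);s.o=-s.R.T@s.t
    def ray(s,p):
        d=s.R.T@np.append((np.array(p)-s.c)/s.f,1);return d/np.linalg.norm(d)
    def plane(s,p,z):
        d=s.ray(p);return s.o+d*(z-s.o[2])/d[2]
    def proj(s,X):
        q=s.R@np.array(X,float)+s.t;return q[:2]/q[2]*s.f+s.c
S,T=C("scene"),C("top")
def tri(ps,pt):
    A=[];b=[]
    for c,p in((S,ps),(T,pt)):
        d=c.ray(p);P=np.eye(3)-np.outer(d,d);A.append(P);b.append(P@c.o)
    X=np.linalg.lstsq(np.vstack(A),np.hstack(b),rcond=None)[0]
    e=np.linalg.norm(np.vstack(A)@X-np.hstack(b));return X,e
def load(n):return cv2.imread(f"pics/{n}.png")
def quad(mask,k=8):
    cs=cv2.findContours(mask,cv2.RETR_EXTERNAL,cv2.CHAIN_APPROX_NONE)[0]
    c=max(cs,key=cv2.contourArea);h=cv2.convexHull(c)
    for e in np.linspace(.01,.15,60):
        q=cv2.approxPolyDP(h,e*cv2.arcLength(h,True),True)
        if len(q)<=4:break
    q=q[:,0].astype(float)
    # refine: fit line to contour points near each side, intersect
    c=c[:,0].astype(float);L=[]
    for i in range(len(q)):
        a,b=q[i],q[(i+1)%len(q)];u=(b-a)/np.linalg.norm(b-a);n=np.array([-u[1],u[0]])
        s=(c-a)@u/np.linalg.norm(b-a);w=c[(abs((c-a)@n)<k)&(s>.12)&(s<.88)]
        vx,vy,x,y=cv2.fitLine(w.astype(np.float32),cv2.DIST_HUBER,0,.01,.01).ravel();L.append(np.cross([x,y,1],[x+vx,y+vy,1]))
    r=[np.cross(L[i-1],L[i]) for i in range(len(q))]
    return np.array([p[:2]/p[2] for p in r]),cv2.contourArea(cs[0] if len(cs)==1 else max(cs,key=cv2.contourArea))
def up(im,x,y,w,h,K=8):return cv2.resize(im[y:y+h,x:x+w],None,fx=K,fy=K,interpolation=cv2.INTER_CUBIC)
def back(q,x,y,K=8):return (np.array(q)+.5)/K-.5+[x,y]
E
python3 - <<'E'
from h import *
K=8
W={"scene":((330,205,155,120),(172,160,90,65),S),"top":((188,145,105,78),(365,158,75,52),T)}
vis=[]
for n,(wm,wc,cam) in W.items():
    im=load(n+"0")
    u=up(im,*wm);b,g,r=[u[...,i].astype(int) for i in range(3)]
    green=((g-r)>18).astype(np.uint8)*255
    q,_=quad(cv2.morphologyEx(green,cv2.MORPH_CLOSE,np.ones((41,41))),16);Q=back(q,*wm[:2])
    X=np.array([cam.plane(p,3) for p in Q]);print(n,"mat",X[:,:2].tolist(),np.linalg.norm(X-np.roll(X,-1,0),axis=1),X.mean(0))
    hull=np.zeros_like(green);cv2.fillConvexPoly(hull,q.astype(int),255)
    o=cv2.bitwise_and(cv2.erode(hull,np.ones((25,25))),255-green)
    o=cv2.morphologyEx(o,cv2.MORPH_OPEN,np.ones((21,21)))
    k,lab,st,ce=cv2.connectedComponentsWithStats(o)
    for i in range(1,k):
        if st[i,4]<4000:continue
        m=(lab==i).astype(np.uint8)*255;q,_=quad(m,10);p=back(q,*wm[:2])
        Y=np.array([cam.plane(a,11) for a in p])
        print(" blob",st[i,4]/64,back(ce[i],*wm[:2]),"corners",p.tolist() ,np.linalg.norm(Y-np.roll(Y,-1,0),axis=1),Y.mean(0))
    u=up(im,*wc);hsv=cv2.cvtColor(u,cv2.COLOR_BGR2HSV)
    vis.append(u)
    cv2.imwrite(f"pics/cad_{n}.png",u)
E
```

```text
scene mat [[384.55499578646595, 106.78040855356436], [395.2112031217981, 393.66698805493877], [597.6031793600764, 386.0260514921706], [586.5793526849477, 99.14363521458161]] [287.08 202.54 287.09 202.17] [490.99 246.4    3.  ]
 blob 1436.625 [372.52 256.83] corners [[379.2689921914367, 221.09024013103286], [358.7109832131978, 205.13367996759405], [371.4992665936626, 231.2958950084212], [373.4422026201033, 226.92848291324827]] [69.64 83.42 13.81 23.34] [412.99 128.35  11.  ]
 blob 615.59375 [412.31 252.18] corners [[418.20258879453246, 235.78296438895364], [425.7330443834752, 267.0959786233199], [405.5301501638917, 268.271886870877], [399.72210585825496, 236.93742948921093]] [83.71 47.41 83.37 45.79] [456.82 248.09  11.  ]
 blob 662.015625 [450.69 266.81] corners [[443.133628207696, 249.4720074768362], [471.1062809768, 272.6867800220075], [456.66610617626, 285.4395239724844], [430.6830494460659, 259.617449953294]] [80.5  49.98 80.4  43.2 ] [460.64 339.91  11.  ]Traceback (most recent call last):
  File "<stdin>", line 17, in <module>
  File "h.py", line 33, in quad
    vx,vy,x,y=cv2.fitLine(w.astype(np.float32),cv2.DIST_HUBER,0,.01,.01).ravel();L.append(np.cross([x,y,1],[x+vx,y+vy,1]))
              ~~~~~~~~~~~^^^^^^^^^^^^^^^^^^^^^^^^^^^^^^^^^^^^^^^^^^^^^^^
cv2.error: OpenCV(4.12.0) /io/opencv/modules/imgproc/src/linefit.cpp:50: error: (-215:Assertion failed) count > 0 in function 'fitLine2D_wods'
```

```bash
sed -i 's/;w=c\[(abs/;w0=w=c[(abs/; s/        vx,vy/        if len(w)<4: w=np.array([a,b])\n        vx,vy/' h.py
python3 - <<'E'
from h import *
W={"scene":((330,205,155,120),S,(412,252)),"top":((183,140,115,88),T,(238,195))}
for n,(wm,cam,c0) in W.items():
    im=load(n+"0");u=up(im,*wm);b,g,r=[u[...,i].astype(int) for i in range(3)]
    d=g-r;mv=np.median(d[d>15]);tv=np.median(d[d<5]);
    print(n,mv,tv)
    for nm,th in(("mat",(mv+tv)/2),("car",(mv+0)/2)):
        green=(d>th).astype(np.uint8)*255
        if nm=="mat":
            m=cv2.morphologyEx(cv2.copyMakeBorder(green,300,300,300,300,cv2.BORDER_CONSTANT),cv2.MORPH_CLOSE,np.ones((201,201)) if n=="top" else np.ones((41,41)))[300:-300,300:-300]
            q,_=quad(m,16);z=3
            hull=np.zeros_like(green);cv2.fillConvexPoly(hull,q.astype(int),255)
        else:
            o=cv2.bitwise_and(cv2.erode(hull,np.ones((25,25))),255-green)
            o=cv2.morphologyEx(o,cv2.MORPH_OPEN,np.ones((21,21)))
            k,lab,st,ce=cv2.connectedComponentsWithStats(o)
            i=np.argmin([np.linalg.norm(back(c,*wm[:2])-c0) if j else 1e9 for j,c in enumerate(ce)])
            q,_=quad((lab==i).astype(np.uint8)*255,10);z=11
        p=back(q,*wm[:2]);X=np.array([cam.plane(a,z) for a in p])
        print(nm,p.tolist(),"\n",X[:,:2].tolist(),np.linalg.norm(X-np.roll(X,-1,0),axis=1),X.mean(0))
a=np.hstack([cv2.resize(load("cad_scene"),(400,289))]);i=load("top0")
b=cv2.resize(up(i,365,158,75,52),(400,277));b=np.vstack([b,np.zeros((12,400,3),np.uint8)])
o=np.hstack([a,b])
def gl(o,x0,y0,k,ox,w,h):
    for x in range((x0//10+1)*10,x0+w,10):cv2.line(o,(ox+int((x-x0)*k),0),(ox+int((x-x0)*k),6),(0,0,255),1);cv2.putText(o,str(x),(ox+int((x-x0)*k)-10,16),0,.32,(0,0,255),1)
    for y in range((y0//10+1)*10,y0+h,10):cv2.line(o,(ox,int((y-y0)*k)),(ox+6,int((y-y0)*k)),(0,0,255),1);cv2.putText(o,str(y),(ox+8,int((y-y0)*k)+4),0,.32,(0,0,255),1)
o=np.clip(255*(o/255.)**.55,0,255).astype(np.uint8)
gl(o,172,160,400/90,0,90,65);gl(o,365,158,400/75,400,75,52)
cv2.imwrite("pics/cad.png",o)
E
```

```text
scene 35.0 -12.0
mat [[365.9473506982038, 211.03552299231265], [477.5884436446729, 252.55741619956206], [457.37025109117593, 330.7009274772349], [333.8209234704954, 277.7119480467614]] 
 [[384.00190239103006, 106.38634386225102], [394.70100695828296, 394.1513702608499], [597.7977739047608, 386.55080162774675], [587.148073117303, 98.72606350180945]] [287.96 203.24 288.02 203.29] [490.91 246.45   3.  ]
car [[418.18008712790885, 235.85198996295628], [425.6923493127263, 267.0975086585547], [405.5838667959132, 268.1519688712076], [399.74001650457876, 236.97024482664023]] 
 [[409.30586677013144, 250.18175369243357], [483.9222249616296, 287.69428828605044], [504.40021226839445, 245.2387788068207], [429.61477592280056, 209.27348150953267]] [83.52 47.14 82.98 45.67] [456.81 248.1   11.  ]
top 36.0 -14.0
mat [[196.76227005385178, 149.8179256201291], [286.9372955728875, 155.05261438180332], [282.740488224605, 218.8772701337992], [191.67460990290917, 212.91167250198458]] 
 [[596.1733910869261, 388.26947433654686], [586.0807001120618, 101.70025470701232], [384.0052679369201, 109.33123139419737], [395.82364537474956, 396.48659777051887]] [286.75 202.22 287.4  200.52] [490.52 248.95   3.  ]
car [[239.75088570585484, 180.0475171090257], [250.61829286095735, 204.0228103189632], [236.62005775140634, 210.40754184613843], [226.2316942952828, 186.1567555435811]] 
 [[502.42368650640276, 247.1917965121859], [427.926609275058, 210.61901372663337], [406.89833168753273, 253.79569400383102], [482.1845302425132, 289.01270950634296]] [82.99 48.03 83.12 46.46] [454.86 250.15  11.  ][ WARN:0@0.335] global loadsave.cpp:275 findDecoder imread_('pics/cad_scene.png'): can't open/read file: check file path/integrity
Traceback (most recent call last):
cv2.error: OpenCV(4.12.0) /io/opencv/modules/imgproc/src/resize.cpp:4208: error: (-215:Assertion failed) !ssize.empty() in function 'resize'
```

```bash
python3 - <<'E'
from h import *
i=load("scene0");a=cv2.resize(i[160:225,172:262],(400,289),interpolation=cv2.INTER_CUBIC);i=load("top0")
b=cv2.resize(i[158:210,365:440],(400,277),interpolation=cv2.INTER_CUBIC);b=np.vstack([b,np.zeros((12,400,3),np.uint8)])
o=np.hstack([a,b])
o=np.clip(255*(o/255.)**.5,0,255).astype(np.uint8)
o=cv2.resize(o,(800,289))
def gl(o,x0,y0,k,ox,w,h):
    for x in range((x0//10+1)*10,x0+w,10):cv2.line(o,(ox+int((x-x0+.5)*k),0),(ox+int((x-x0+.5)*k),6),(0,0,255),1);cv2.putText(o,str(x),(ox+int((x-x0)*k)-10,16),0,.32,(0,0,255),1)
    for y in range((y0//10+1)*10,y0+h,10):cv2.line(o,(ox,int((y-y0+.5)*k)),(ox+6,int((y-y0+.5)*k)),(0,0,255),1);cv2.putText(o,str(y),(ox+8,int((y-y0)*k)+4),0,.32,(0,0,255),1)
gl(o,172,160,400/90,0,90,65);gl(o,365,158,400/75,400,75,52)
cv2.imwrite("pics/cad.png",o)
# caddy outline: white, low saturation relative to table
for n,(x,y,w,h),cam in(("scene",(172,160,90,65),S),("top",(365,158,75,52),T)):
    u=up(load(n+"0"),x,y,w,h).astype(int);bb,g,r=u[...,0],u[...,1],u[...,2]
    d=(r-bb);print(n,np.percentile(d,[5,25,50,75,95]),u[:40,:40].mean((0,1)),)
    v=load(n+"0"); print(v[212 if n=="scene" else 195,242 if n=="scene" else 382], v[213,178] if n=="scene" else v[205,370])
E
```

```text
scene [ 0. 18. 21. 22. 42.] [120.97 130.05 142.8 ]
[122 137 141] [119 127 142]
top [ 9. 17. 25. 27. 29.] [121.14 132.73 148.79]
[136 148 151] [122 132 147]
```

View pics/cad.png

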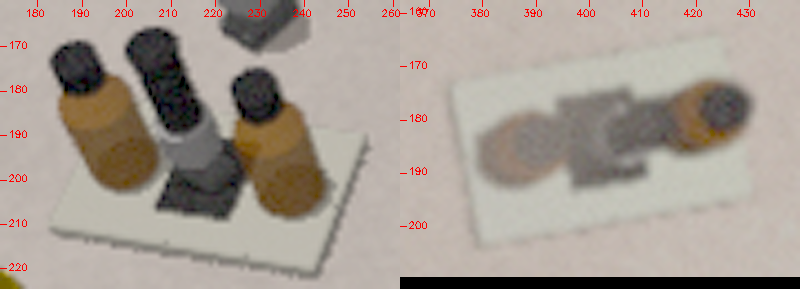

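The crop shows the stamp's cap at scene (205.5,168), its collar at about (216,193), and the pad at scene (217,202) and top (402,183). The stamp's handle leans right in the top view, towards the bottle cap at top (426,177).

```bash
python3 - <<'E'
from h import *
for n,(x,y,w,h),cam in(("scene",(172,160,90,65),S),("top",(365,158,75,52),T)):
    u=up(cv2.GaussianBlur(load(n+"0"),(3,3),.7),x,y,w,h).astype(int);r,g,b=u[...,2],u[...,1],u[...,0]
    m=((r-g<9)&(g>90)).astype(np.uint8)*255
    m=cv2.morphologyEx(m,cv2.MORPH_OPEN,np.ones((9,9)))
    k,l,st,ce=cv2.connectedComponentsWithStats(m);i=1+np.argmax(st[1:,4]);m=(l==i).astype(np.uint8)*255
    q,_=quad(m,10);p=back(q,x,y);X=np.array([cam.plane(a,12) for a in p])
    print(n,"caddy",p,X[:,:2].tolist(),np.linalg.norm(X-np.roll(X,-1,0),axis=1),X.mean(0))
    # pad dark
    mx=u.max(2)
    if n=="top":
        mm=((mx<95)&(r-b<22)).astype(np.uint8)*255
        cv2.imwrite("pics/tmp_mask.png",mm)
    else:
        d=(mx<38).astype(np.uint8)*255;k,l,st,ce=cv2.connectedComponentsWithStats(d)
        for i in range(1,k):
            if st[i,4]>1500:
                c=max(cv2.findContours((l==i).astype(np.uint8),0,2)[0],key=cv2.contourArea);R=cv2.minAreaRect(c)
                print("dark",st[i]/8+[x,y,0,0,0],back(ce[i],x,y),back(R[0],x,y),np.array(R[1])/8,R[2])
                print(back(cv2.boxPoints(R),x,y).tolist())
E
```

```text
scene caddy [[247.51 206.34]
 [242.1  220.51]
 [182.02 210.7 ]
 [219.87 129.36]] [[493.3797324154883, -181.60755679824157], [536.5750100437731, -172.70770501619828], [569.9563948159349, -331.71572517977063], [278.2643657622989, -400.10577896648]] [ 44.1  162.47 299.6  306.62] [ 469.54 -271.53   12.  ]
dark [222.5  160.    16.25  10.88 764.62] [230.29 164.89] [230.56 165.19] [ 9.27 16.66] 73.76764678955078
[[221.26412963867188, 163.07025527954102], [237.25521087646484, 158.41462326049805], [239.84738159179688, 167.31816864013672], [223.8563003540039, 171.9738006591797]]
dark [ 200.62  166.62   17.38   23.62 1818.12] [208.9  177.76] [209.37 177.82] [24.88 11.02] 63.63812255859375
[[198.91381454467773, 169.1173791885376], [208.78666305541992, 164.22464084625244], [219.83394241333008, 186.51647567749023], [209.9610939025879, 191.4092140197754]]
dark [183.88 169.75  12.    12.   834.12] [189.27 175.37] [189.25 175.34] [12.38  9.8 ] 64.65382385253906
[[182.17081451416016, 171.84671783447266], [191.02601623535156, 167.65214920043945], [196.32522583007812, 178.8393669128418], [187.4700241088
[... 179 characters left out ...]
1335983276367, 174.00215530395508], [236.2478485107422, 185.33836364746094], [227.04526138305664, 189.0193977355957]]
dark [ 207.75  191.75   20.38   17.12 1653.75] [218.35 200.81] [218.24 199.83] [16.15 19.65] 22.328655242919922
[[207.04108428955078, 205.84835052490234], [214.50823974609375, 187.66744804382324], [229.44412231445312, 193.80182647705078], [221.97696685791016, 211.98272705078125]]
top caddy [[424.93 163.59]
 [430.91 194.73]
 [379.41 203.69]
 [373.47 173.05]] [[567.8012905118233, -332.3960205152947], [470.41353344781726, -351.9923817784226], [438.56471950435116, -191.8137511889771], [534.2122635100874, -171.7161902899875]] [ 99.34 163.31  97.74 164.15] [ 502.75 -261.98   12.  ]
```

```bash
python3 - <<'E'
from h import *
for P in((503.5,-262.1),(504.3,-262.3),(502.7,-262)):
    print("S",[S.proj((*P,z)) for z in(15,67,125,135)],"T",[T.proj((*P,z)) for z in(15,67,125,135)])
c,s=np.cos(.203),np.sin(.203);R=np.array([[c,-s],[s,c]])
for y in(-52,52):
    P=R@[0,y]+[503.5,-262.1];print("bottle cap mid",S.proj((*P,103)),T.proj((*P,112)))
# measured edges of handle in scene: per-row mid of dark along the handle
u=up(load("scene0"),172,160,90,65).max(2)
for yy in(168,171,174,177,180,183,186):
    r=u[int((yy-160+.5)*8)];xs=np.where(r[int(26*8):int(50*8)]<60)[0]+26*8
    print(yy,(xs.min()+.5)/8-.5+172,(xs.max()+.5)/8-.5+172)
t=up(load("top0"),365,158,75,52).max(2)
for xx in(394,398,402,406,408,410,412,414,416):
    r=t[:,int((xx-365+.5)*8)];ys=np.where(r<88)[0];print(xx,((ys.min()+.5)/8+157.5,(ys.max()+.5)/8+157.5) if len(ys) else None)
E
```

```text
S [array([218.63, 198.98]), array([213.48, 187.06]), array([207.14, 172.39]), array([205.97, 169.7 ])] T [array([402.4 , 183.41]), array([405.68, 181.87]), array([409.65, 180.02]), array([410.37, 179.69])]
S [array([218.4 , 199.19]), array([213.23, 187.27]), array([206.88, 172.61]), array([205.71, 169.92])] T [array([402.47, 183.15]), array([405.75, 181.61]), array([409.72, 179.75]), array([410.44, 179.41])]
S [array([218.82, 198.76]), array([213.68, 186.84]), array([207.36, 172.16]), array([206.2 , 169.47])] T [array([402.37, 183.66]), array([405.65, 182.14]), array([409.61, 180.3 ]), array([410.33, 179.96])]
bottle cap mid [189.57 175.04] [426.3  177.27]
bottle cap mid [229.94 181.28] [391.16 183.63]
168 201.0625 211.4375
171 199.6875 211.8125
174 201.1875 212.9375
177 203.1875 213.9375
180 204.3125 215.5625
183 200.4375 217.3125
186 198.5625 218.9375
394 (np.float64(179.0625), np.float64(187.9375))
398 (np.float64(175.9375), np.float64(192.8125))
402 (np.float64(175.0625), np.float64(192.4375))
406 (np.float64(174.1875), np.float64(191.5625))
408 (np.float64(175.4375), np.float64(191.3125))
410 (np.float64(176.1875), np.float64(190.6875))
412 (np.float64(176.0625), np.float64(185.6875))
414 (np.float64(175.8125), np.float64(185.4375))
416 (np.float64(175.0625), np.float64(186.1875))
```

```bash
cat >>h.py <<'E'
from scipy.spatial.transform import Rotation as Ro
def down(phi,sgn=1):
    y=sgn*np.array([np.cos(phi),np.sin(phi),0]);z=np.array([0,0,-1.]);return Ro.from_matrix(np.c_[np.cross(y,z),y,z]).as_quat()
E
python3 - <<'E'
from h import *
from rig import robot,fingers,planner,telemetry
X=lambda a,b:print(*tri(a,b))
print("cap top",end=" ");X((205.5,169.3),(410.7,180.0))
print("caddy corners (z12)",end=" ");X((242.1,220.51),(373.47,173.05));X((182.02,210.7),(424.93,163.59))
print("tab corners (z11)",end=" ");X((418.18,235.85),(236.62,210.41));X((399.74,236.97),(250.62,204.02))
print("jars",T.plane((222,159),103),T.plane((261.5,160),103),"tall",T.plane((320.5,203),190),"big",S.plane((231,165),10))
for sg in(1,-1):
    for P,ph in(((503,-262.5,255),.203),((503,-262.5,480),.203),((435,0,480),.33),((435,239,480),.454),((435,239,250),.454)):
        print(sg,P,planner.solve_ik(P,down(ph,sg)))
E
```

```text
cap top [ 502.83 -263.34  135.18] 0.5286552173223058
caddy corners (z12) [ 535.05 -172.89    9.73] 1.4728421248391985
[ 568.48 -333.43    8.98] 0.5754215080878996
tab corners (z11) [407.34 252.19   8.85] 2.8160111221048867
[428.21 210.06   9.11] 1.196055934016638
jars [554.91 286.08 103.  ] [554.66 169.53 103.  ] tall [428.09  -6.21 190.  ] big [ 386.66 -296.15   10.  ]
1 (503, -262.5, 255) [-0.62  0.57  1.6  -0.    0.97 -0.82]
1 (503, -262.5, 480) [-0.62  0.38  1.26 -0.    1.5  -0.82]
1 (435, 0, 480) [-0.18  0.12  1.61 -0.    1.41 -0.51]
1 (435, 239, 480) [ 0.35  0.24  1.46 -0.    1.44 -0.11]
1 (435, 239, 250) [ 0.35  0.48  1.8  -0.    0.86 -0.11]
-1 (503, -262.5, 255) [-0.62  0.57  1.6  -0.    0.97  2.32]
-1 (503, -262.5, 480) [-0.62  0.38  1.26 -0.    1.5   2.32]
-1 (435, 0, 480) [-0.18  0.12  1.61 -0.    1.41  2.64]
-1 (435, 239, 480) [ 0.35  0.24  1.46 -0.    1.44  3.04]
-1 (435, 239, 250) [ 0.35  0.48  1.8  -0.    0.86  3.04]
```

Heights agree with the text: cap top 135, caddy about 10 to 12, tab about 9 to 11. Next is the grasp.

```bash
python3 - <<'E'
from h import *
from rig import robot,fingers,planner,telemetry as t
q=down(.203);P=(502.9,-262.9)
fingers.grip(70,60)
robot.move_to((*P,400),q)
robot.move_linear((*P,255),speed=100)
f0=t.get_contact_force()
fingers.grip(15,60)
print(t.get_width(),t.get_grip_force(),f0,t.get_contact_force(),t.get_tcp_pos())
robot.move_linear((*P,475),speed=110)
print(t.get_contact_force(),t.get_torque(),t.get_tcp_pos(),t.get_width(),t.get_time_s())
for n in("scene","top"):cv2.imwrite(f"pics/{n}1.png",cams.capture(n)[:,:,::-1])
print(S.proj((*P,235)),S.proj((*P,355)),T.proj((*P,235)))
i=load("scene1");p=S.proj((*P,280)).astype(int);print(p)
a=i[max(p[1]-60,0):p[1]+60,p[0]-60:p[0]+60];cv2.imwrite("pics/g1.png",np.clip(255*(cv2.resize(a,(600,600*a.shape[0]//a.shape[1]),interpolation=cv2.INTER_CUBIC)/255.)**.6,0,255))
E
```

```text
24.609124722738606 56.48918498874991 [0.24 0.62 0.18] [-0.75 -0.08  0.06] [ 502.89 -262.91  255.08]
[ 0.2  -0.09 -2.59] [0.02 0.04 0.03] [ 502.9  -262.91  474.42] 24.78809047203582 6.0417
[192.85 139.4 ] [173.2   93.94] [418.51 176.25]
[186 123][ WARN:0@3.891] global loadsave.cpp:1063 imwrite_ Unsupported depth image for selected encoder is fallbacked to CV_8U.
```

View pics/g1.png

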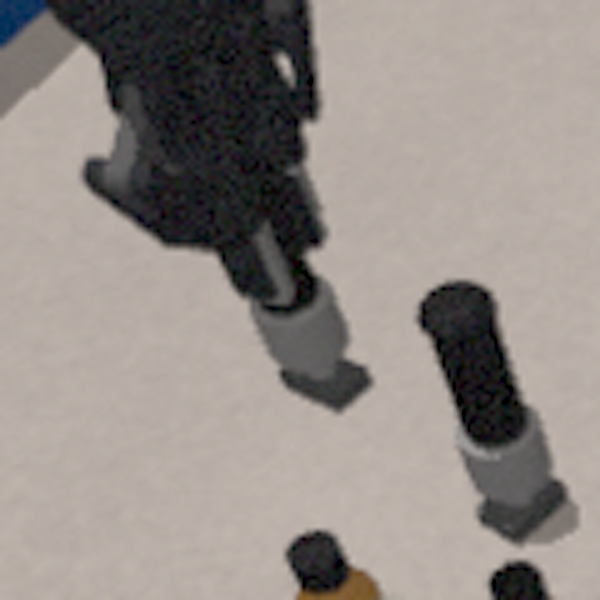

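The stamp is held upright and clear. The die is visible below the collar, with crop corners at (285,380), (338,409) and (370,382).

```bash
python3 - <<'E'
from h import *
z=234.4
p=[S.plane(np.array(a)/5+[125.6,62.6],z) for a in((285,381),(338,409),(371,382))]
for a,b in((0,1),(1,2)):
    d=p[b]-p[a];print(np.linalg.norm(d),np.degrees(np.arctan2(d[1],d[0]))%180)
from rig import planner
for P in((560,60,520),(600,80,520),(560,60,560),(520,60,600)):
    for ph in(0,-.4,.4,.8):print(P,ph,S.proj((P[0],P[1],P[2]-240)),planner.solve_ik(P,down(ph)))
E
```

```text
31.014658829313657 80.39246905305703
19.141087045711362 167.76931895176435
(560, 60, 520) 0 [320.49 193.46] [-0.03  0.36  1.19 -0.    1.6  -0.03]
(560, 60, 520) -0.4 [320.49 193.46] [-0.03  0.36  1.19 -0.    1.6   0.37]
(560, 60, 520) 0.4 [320.49 193.46] [-0.03  0.36  1.19 -0.    1.6  -0.43]
(560, 60, 520) 0.8 [320.49 193.46] [-0.03  0.36  1.19 -0.    1.6  -0.83]
(600, 80, 520) 0 [322.02 214.77] [ 0.01  0.45  1.05 -0.    1.64  0.01]
(600, 80, 520) -0.4 [322.02 214.77] [ 0.01  0.45  1.05 -0.    1.64  0.41]
(600, 80, 520) 0.4 [322.02 214.77] [ 0.01  0.45  1.05 -0.    1.64 -0.39]
(600, 80, 520) 0.8 [322.02 214.77] [ 0.01  0.45  1.05 -0.    1.64 -0.79]
(560, 60, 560) 0 [319.97 179.38] [-0.03  0.35  1.09 -0.    1.7  -0.03]
(560, 60, 560) -0.4 [319.97 179.38] [-0.03  0.35  1.09 -0.    1.7   0.37]
(560, 60, 560) 0.4 [319.97 179.38] [-0.03  0.35  1.09 -0.    1.7  -0.43]
(560, 60, 560) 0.8 [319.97 179.38] [-0.03  0.35  1.09 -0.    1.7  -0.83]
(520, 60, 600) 0 [329.06 146.49] [-0.03  0.27  1.1  -0.    1.77 -0.03]
(520, 60, 600) -0.4 [329.06 146.49] [-0.03  0.27  1.1  -0.    1.77  0.37]
(520, 60, 600) 0.4 [329.06 146.49] [-0.03  0.27  1.1  -0.    1.77 -0.43]
(520, 60, 600) 0.8 [329.06 146.49] [-0.03  0.27  1.1  -0.    1.77 -0.83]
```

```bash
python3 - <<'E'
from h import *
from rig import robot,telemetry as t
for k,ph in enumerate((.82,1.1)):
    robot.move_to((610,80,525),down(ph));robot.sleep(.3)
    for n in("scene","top"):cv2.imwrite(f"pics/{n}2{k}.png",cams.capture(n)[:,:,::-1])
    P=t.get_tcp_pos();print(P,t.get_time_s())
    c=S.proj((P[0],P[1],P[2]-240));print(c)
    x,y=(c-[30,30]).astype(int);u=up(load(f"scene2{k}"),x,y,60,60,6)
    cv2.imwrite(f"pics/d{k}.png",np.clip(255*(u/255.)**.6,0,255).astype(np.uint8));print(x,y)
a=np.hstack([load("d0"),load("d1")]);cv2.imwrite("pics/d.png",a)
E
```

```text
[610.04  79.52 524.98] 7.9
[319.34 217.75]
289 187
[610.    80.01 524.98] 8.675
[319.62 217.82]
289 187
```

View pics/d.png

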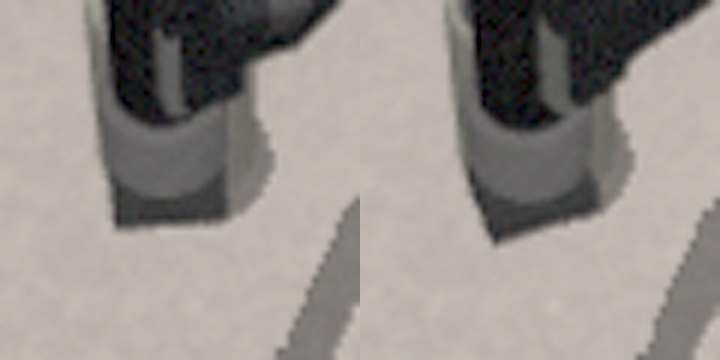

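The near long side of the die runs (115,230)-(228,220) in the left crop and (493,243)-(605,208) in the right, so I can fit lines to those edges.

```bash
python3 - <<'E'
from h import *
for k,ph,(a,b) in((0,.82,(125,215)),(1,1.1,(143,232))):
    u=up(load(f"scene2{k}"),289,187,60,60,6).max(2);pts=[]
    for x in range(a,b):
        col=u[170:270,x].astype(float);bg=col[-15:].mean();r=170+np.where(col<(bg+45)/2)[0].max();pts.append((x,r))
    v=cv2.fitLine(np.array(pts,np.float32),cv2.DIST_HUBER,0,.01,.01).ravel()
    p=[back((v[2]+s*v[0],v[3]+s*v[1]),289,187,6) for s in(-50,50)]
    X=[S.plane(q,285) for q in p];d=X[1]-X[0];an=np.degrees(np.arctan2(d[1],d[0]))%180
    print(p,X[0],X[1],"long axis",an,"alpha",an-90-np.degrees(ph), "sd",np.std([q[1]-(v[3]+(q[0]-v[2])*v[1]/v[0]) for q in pts])/6)
    n=np.array([-d[1],d[0],0])/np.linalg.norm(d);P=np.array([610,80 if k else 79.5,285]);print("dist to axis",abs((X[0]-P)@n))
E
```

```text
[array([308.53, 224.86]), array([325.16, 223.74])] [629.56  68.56 285.  ] [617.11  93.04 285.  ] long axis 116.94982456076188 alpha -20.03271463996562 sd 0.1241416015492533
dist to axis 12.471836760184756
[array([311.12, 227.28]), array([327.06, 222.4 ])] [632.16  74.39 285.  ] [613.54  94.94 285.  ] long axis 132.18345401740342 alpha -20.84190344698714 sd 0.1473640504643777
dist to axis 12.65296081422438
```

```bash
python3 - <<'E'
from h import *
from rig import robot,telemetry as t
q=down(.81);P=(434.8,239.0)
robot.move_to((*P,475),q)
robot.move_linear((*P,320),speed=120)
robot.sleep(.3)
def cap(k):
    for n in("scene","top"):cv2.imwrite(f"pics/{n}3{k}.png",cams.capture(n)[:,:,::-1])
cap("a")
robot.move_linear((*P,263),speed=60);robot.sleep(.3);cap("b")
A=t.get_tcp_pos();print(A,t.get_contact_force(),t.get_time_s(),t.get_tcp_rot(),q)
def mk(k):
  out=[]
  for n,cam in(("scene",S),("top",T)):
    c=cam.proj((434.8,239,20)).astype(int);x,y=c-[30,25]
    u=up(load(f"{n}3{k}"),x,y,60,55,6 if 0 else 6);print(n,k,x,y);out.append(u)
  return np.hstack(out)
a=np.vstack([mk("a")[:270],mk("b")]);cv2.imwrite("pics/hov.png",np.clip(255*(a/255.)**.6,0,255).astype(np.uint8))
E
```

```text
[434.81 239.01 263.12] [-0.45 -0.44 -2.49] 12.975 [0.37 0.93 0.   0.  ] [0.37 0.93 0.   0.  ]
scene a 381 216
top a 211 176
scene b 381 216
top b 211 176
```

View pics/hov.png

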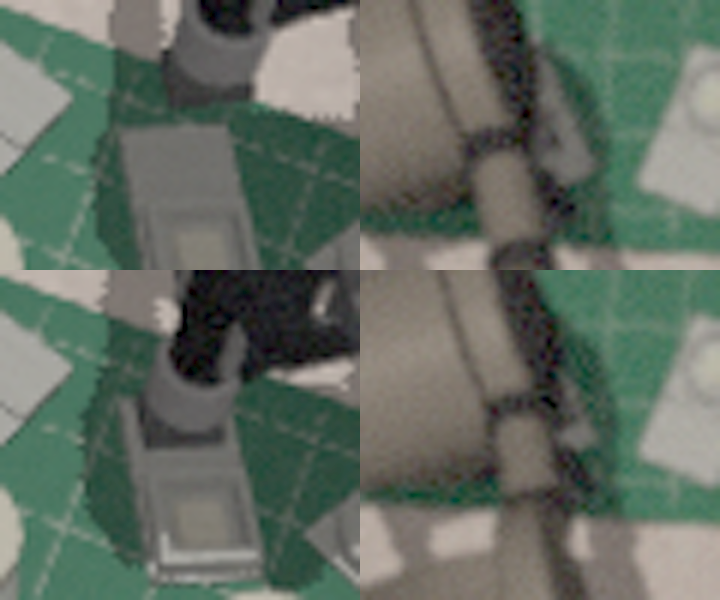

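```bash
python3 - <<'E'
from h import *
u=up(load("scene3b"),381,216,60,55,8).astype(float).max(2)
y0=0
pts=[]
for x in range(int(150/6*8),int(216/6*8),4):
    col=cv2.GaussianBlur(u[:,x:x+1],(1,9),2).ravel()[int(160/6*8):int(190/6*8)];g=np.diff(col);i=np.argmax(g);pts.append((x,i+.5+int(160/6*8)))
v=cv2.fitLine(np.array(pts,np.float32),cv2.DIST_HUBER,0,.01,.01).ravel()
L=lambda x:(x,v[3]+(x-v[2])*v[1]/v[0])
# left/right ends of die: gradient along rows inside die
yr=[int(s/6*8) for s in(160,164,168)]
es=[]
for y in yr:
    r=cv2.GaussianBlur(u[y:y+1],(9,1),2).ravel();g=np.diff(r)
    l=int(130/6*8)+np.argmin(g[int(130/6*8):int(160/6*8)]);rr=int(210/6*8)+np.argmax(g[int(210/6*8):int(240/6*8)]);es.append((l,rr));
print("ends",np.array(es)/8*6)
p=[back(L(x),381,216) for x in(es[-1][0],es[-1][1])]
z=263.1-240.1
X=[S.plane(a,z) for a in p];d=X[1]-X[0]
print(p,X,np.linalg.norm(d),"angle",np.degrees(np.arctan2(d[1],d[0]))%180-90)
th=np.radians(26);ex=np.array([np.cos(th),np.sin(th)]);ey=np.array([-ex[1],ex[0]])
m=(X[0]+X[1])[:2]/2; print("die centre (scene)",m-11*ex,"vs tab (scene)",[435.7,237.7])
D=m-11*ex-[435.7,237.7];print("offset along tab x,y",D@ex,D@ey)
E
```

```text
ends [[139.5  225.  ]
 [138.75 225.  ]
 [141.   225.  ]]
[array([404.06, 245.59]), array([418.06, 244.78])] [array([455.53, 225.58,  23.  ]), array([440.7 , 255.75,  23.  ])] 33.612564420191596 angle 26.171371075666357
die centre (scene) [438.23 235.84] vs tab (scene) [435.7, 237.7]
offset along tab x,y 1.4577599080937735 -2.778347861107251
```

```bash
python3 - <<'E'
from h import *
from rig import robot,telemetry as t
P=(432.5,240.4)
robot.move_linear((*P,263),speed=30);robot.move_linear((*P,254.6),speed=20);robot.sleep(.3)
im=cams.capture("scene");cv2.imwrite("pics/scene4.png",im[:,:,::-1])
print(t.get_tcp_pos(),t.get_contact_force(),t.get_time_s())
u=up(load("scene4"),390,225,45,42,14);u=np.clip(255*(u/255.)**.6,0,255).astype(np.uint8)
th=np.radians(26);R=np.array([[np.cos(th),-np.sin(th)],[np.sin(th),np.cos(th)]])
for C_,hx,hy,z,col in(((435.7,237.7),17,22,11,(0,0,255)),):
    q=[S.proj((*(R@[a*hx,b*hy]+C_),z)) for a,b in((-1,-1),(1,-1),(1,1),(-1,1))]
    q=((np.array(q)-[390,225]+.5)*14).astype(int);cv2.polylines(u,[q],True,col,1)
cv2.imwrite("pics/h4.png",u)
E
```

```text
[432.51 240.4  254.67] [ 0.76 -0.57 -2.37] 14.1417
```

View pics/h4.png

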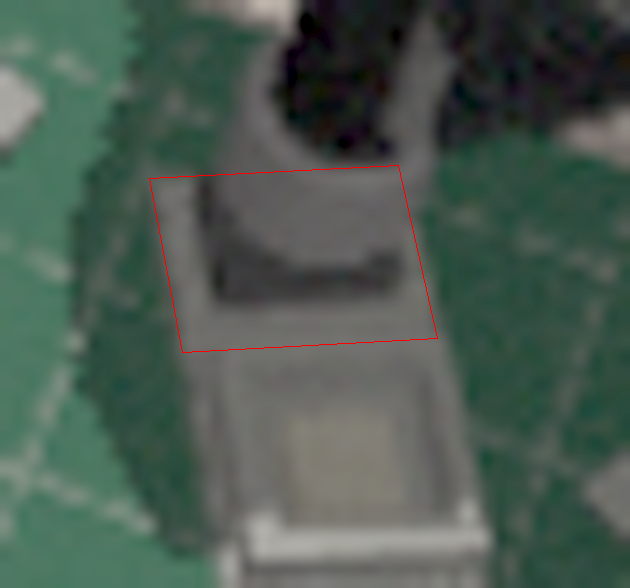

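The red outline, tab position from the measurement, fits the tab. The die's near edge runs (217,303)-(402,290): wholly inside, parallel, and within about 1.5 mm of centre. I'll shift by 0.8 mm and press under force control.

```bash
python3 - <<'E'
from h import *
from rig import robot,telemetry as t
P=(433.3,240.4)
F=lambda:np.mean([t.get_contact_force()[2] for _ in range(3)])
robot.move_linear((*P,254.6),speed=10);robot.sleep(.2)
f0=F();z=254.6;log=[]
while z>241.5:
    z-=.75 if F()-f0<6 else .4
    robot.move_linear((*P,z),speed=5);robot.sleep(.1);d=F()-f0;log.append((z,t.get_tcp_pos()[2],d))
    if d>9.6:break
print(f0,np.array(log))
robot.sleep(1.3);print(F()-f0,t.get_contact_force(),t.get_torque(),t.get_tcp_pos(),t.get_time_s())
E
```

```text
-1.9213693426015321 [[253.85 253.83  -0.07]
 [253.1  253.1   -0.31]
 [252.35 252.36  -0.49]
 [251.6  251.6   -0.09]
 [250.85 251.04   3.24]
 [250.1  250.21   5.08]
 [249.35 249.42   5.09]
 [248.6  248.64   6.4 ]
 [248.2  248.26   6.72]
 [247.8  247.84   7.22]
 [247.4  247.48   7.18]
 [247.   247.12   7.29]
 [246.6  246.73   8.7 ]
 [246.2  246.37   8.84]
 [245.8  246.02   8.45]
 [245.4  245.67   9.2 ]
 [245.   245.29   9.31]
 [244.6  244.95  11.13]]
11.000701336521859 [-2.37  0.41  9.08] [-0.04  0.23 -0.  ] [433.31 240.42 244.93] 22.5917
```

```bash
python3 - <<'E'
from h import *
from rig import robot,telemetry as t
P=(433.3,240.4);F=lambda:np.mean([t.get_contact_force()[2] for _ in range(3)])
robot.move_linear((*P,256),speed=8)
robot.move_linear((*P,475),speed=110)
robot.move_to((560,0,500),down(.5))
G=(502.9,-262.9)
robot.move_to((*G,475),down(.203))
robot.move_linear((*G,290),speed=110);robot.sleep(.3)
for n in("scene","top"):cv2.imwrite(f"pics/{n}5.png",cams.capture(n)[:,:,::-1])
print(t.get_tcp_pos(),F(),t.get_time_s())
a=up(load("scene5"),165,110,95,110,6);b=up(load("scene5"),375,215,55,60,4)
o=np.zeros((600,800,3),np.uint8);o[:600,:570]=a[:600];o[:240,572:792]=b
cv2.imwrite("pics/ret.png",np.clip(255*(o/255.)**.6,0,255).astype(np.uint8))
E
```

```text
[ 502.9  -262.9   290.09] -2.525892247619171 30.65
```

View pics/ret.png

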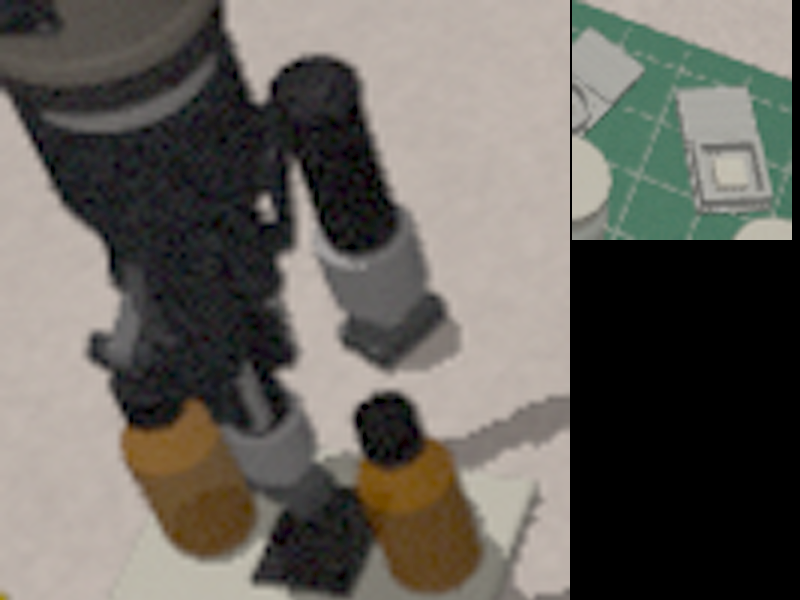

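The stamp hangs over its pad at crop (320,520), between the bottles and upright, and the carrier is in place. Next I'll lower, release and check.

```bash
python3 - <<'E'
from h import *
from rig import robot,fingers,telemetry as t
G=(502.9,-262.9);F=lambda:np.mean([t.get_contact_force()[2] for _ in range(3)])
f0=F();robot.move_linear((*G,258),speed=50);z=258
while z>252.5:
    z-=.5;robot.move_linear((*G,z),speed=8);robot.sleep(.1);d=F()-f0
    if d>1.8:break
print(z,d,t.get_tcp_pos())
fingers.grip(70);robot.sleep(.3);print(t.get_width(),t.get_grip_force(),t.get_contact_force())
robot.move_linear((*G,420),speed=100)
robot.move_to((199,-486,404),[.9812,.1932,0,0]);robot.sleep(.5)
im=cams.capture("scene");cv2.imwrite("pics/scene6.png",im[:,:,::-1]);print(t.get_time_s())
a=up(load("scene0"),172,150,90,75,4);b=up(load("scene6"),172,150,90,75,4);c=up(load("scene0"),330,205,90,75,4);e=up(load("scene6"),330,205,90,75,4)
o=np.vstack([np.hstack([a,b]),np.hstack([c,e])])[:600];cv2.imwrite("pics/fin.png",np.clip(255*(o/255.)**.6,0,255).astype(np.uint8))
E
```

```text
255.0 1.9907013268296931 [ 502.93 -262.94  255.12]
70.10817655028934 0.0 [ 0.02  0.34 -0.63]
38.1
```

View pics/fin.png

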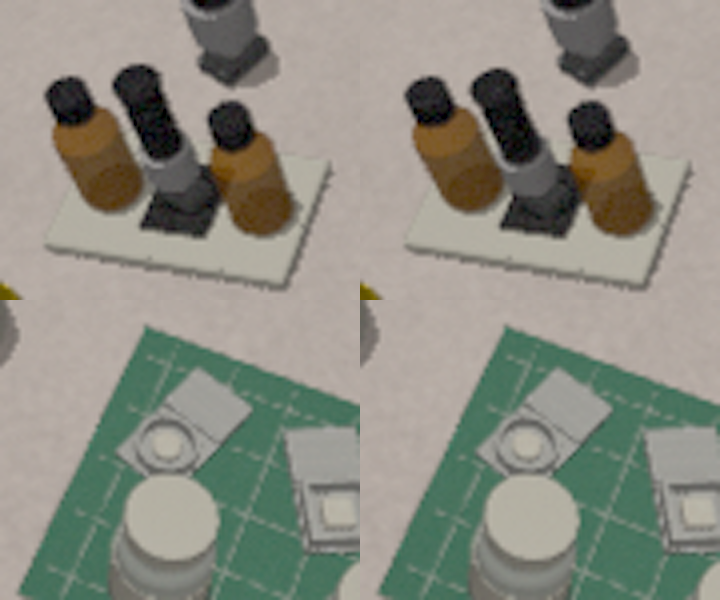

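The stamp stands upright on its pad, its cap moved about 1 px, and the bottles and carriers are unchanged.

```bash
python3 -c "
from rig import workorder
print(workorder.close_job())"
```

```text
the job is handed in; nothing more can be done
None
```

The job is handed in, verdict not shown: I stamped the square-well carrier's tab at about 11 N, with about 6 mm of arm travel after contact, and held it for over a second. The stamp is back upright on its pad, and the last picture shows nothing else moved.

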